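Put the eraser away in the push-push desk tray

TASK

Put the white eraser into the popped-out tray of the wide desk organiser, then push that tray in as far as it goes and let go, so that its push-push latch holds it shut with the eraser inside. If it has not stayed in, push again. Leave the tray of the narrow organiser as it is.

Things in the scene. Friction and masses are not known exactly. Their poses are not given: they have to be found in the camera images.
- eraser_center (a point): A plain white school eraser, a rubber block 26 x 56 x 20 mm (x, y, z), lying loose and flat on the desk between the two organisers; about 35 g. The point is its centre, 10 mm above its underside; its y axis runs along the 56 mm length, its z axis is up.
- wide_tray_front (a point): Centre of the flat outer front face of the WIDE grey organiser's tray, 35 mm above the desk; moves with the tray. x: level, into the case (push this way); y: along the front. Panel 8 thick, 148 wide, 4 to 56 mm above the desk. Behind it an open box: floor 10 mm above the desk, 132 wide inside, walls up to 36 mm; open from above 8 to 86 mm behind the point, then under the 44 mm high fixed case.
- wide_tray (a joint): How far the wide tray is pressed in (m): 0 popped out (start), 0.070 latched, 0.078 end stop. A spring pushes it out (2 N out, 3 N in; pressing takes up to 6 N). Pressed to the stop and let go, it comes back 8 mm to 0.070 and stays, its front still 16 mm proud of the case. Let go before about 0.077 it may spring out; a latched tray pressed to the stop again is released and springs out.
- narrow_tray_front (a point): The same point on the tray of the NARROW organiser (same make: grey, 160 deep, 44 mm high, but 90 mm wide; the wide one is 150), fixed beside the other, either left or right, its tray partly or fully out. Not part of the job; must stay as it is.
Mind the look-alikes: they are no part of the job. There is more than one size of the part that bears eraser_center; the job needs the middle-sized.

How it is judged (in metres and radians):
On the way, in this order (a step that is already met when the one before it is completed fails the run):
1. the eraser lies released in the popped-out wide tray (value of joint wide_tray below 0.03 m and x of eraser_center in the frame of wide_tray_front between 0.008 and 0.112 m and y of eraser_center in the frame of wide_tray_front between -0.066 and 0.066 m and z of eraser_center in the frame of wide_tray_front below 0 m and contact force between the fingers and eraser below 0.2 N), for 0.2 s.
2. the wide tray has been pressed in and is latched (value of joint wide_tray between 0.065 and 0.074 m and contact force between each of the arm, the fingers and wide_tray below 0.2 N), for 0.2 s.
At the end, for the whole second after the job is handed in: The wide tray stays latched by itself (pressed in 65 to 74 mm, at rest) with the eraser at rest inside it (its centre between the tray's walls and no higher than 35 mm above the desk), and the narrow tray has not been shifted by more than 15 mm (value of joint wide_tray between 0.065 and 0.074 m and velocity of joint wide_tray below 0.01 m/s and x of eraser_center in the frame of wide_tray_front between 0.008 and 0.112 m and y of eraser_center in the frame of wide_tray_front between -0.066 and 0.066 m and z of eraser_center in the frame of wide_tray_front below 0 m and linear speed of eraser below 0.02 m/s); the robot touches nothing.
It fails at once if the narrow tray was shifted by more than 15 mm (distance of narrow_tray_front from where it was at the start of the episode above 0.015 m).
It also fails if it takes over 48 s, if anything falls off the work surface, if the arm or the gripper's body presses on something with over 40 N, if the wrist force passes 120 N, or if a joint passes its speed limit or range.

ROBOT

A 6-joint arm with a two-finger parallel gripper is mounted at the origin on the work surface. World frame = base frame: x ahead of the robot, y to its left, z up, the work surface at z = 0. Lengths are in mm, angles in rad, forces in N, time in s.
With the tool pointing down it reaches from about 350 to 775 mm from the base axis. Payload 7.3 kg.
Tool frame: the origin (TCP) lies at the very end of the fingers, on their centre line; the grasp point (between the pads) lies 19 mm behind it; z points along the fingers, y is the line along which they close (so a half turn about z gives the same grasp; the last joint's range is limited). The gripper opens to 92 mm and grips with 3 to 60 N. Pads are 19 mm wide; open, the fingers measure 130 mm over their backs; the gripper's body (75 mm by 190 mm) begins 47 mm behind the grasp point.
Start: joints at [-1.406, 0.342, 1.524, -0, 1.275, -0.146], TCP at [160.578, -499.86, 226.741] pointing down, gripper open.
Joint ranges: [-2.53, 2.53], [-0.77, 2.02], [0.04, 2.7], [-1, 4.14], [0.28, 2.66], [-3.11, 3.11]. Speed limits (rad/s): [2.57, 2.57, 3.14, 3.14, 3.14, 3.14].

INTERFACE

Orientations are given as a rotation vector (axis times angle).
In Python, from bench import telemetry, vision, r gives the robot as it stands.
- The arm moves only by the tool step_arm, never from a script. Its argument "commands" is text: rows parted by semicolons, each of 7 numbers parted by spaces: the shift along the world's x, y, z scaled (see below), then the turn, a rotation vector about the world's x, y, z scaled (see below), then the gripper's target within -1 to 1 (fully open at 1, half-way at 0, shut at -1). A call has 1 to 12 rows; each row shifts and turns the commanded pose from where the row before left it; what a row does not reach is not made up. The controller multiplies each number of a shift by 1000 mm and each number of a turn by pi/4 rad. A row lasts 1/10 s, in which the tool goes at most 50 mm and 8.59 degrees, less where a joint would pass 70% of its speed; a pose out of reach is approached as far as the arm can. A call with a number of a shift or a turn outside -1 to 1 is refused whole. A call with a gripper value outside its range is refused whole. The fingers move at their own pace and stop on an object; "force" is the grip in N (left out, the last holds). Time passes only in rows, so rows that do not move let the fingers close. It gives the time, the measured TCP pose, the force, the opening and the grip force at its end, in the units of the state.
- telemetry.get_state(): the state, without advancing time (a new reading comes with each control period).
- vision.grab_frame(name): name is "side" or "top"; returns (picture, depth): 420x560x3 uint8, blue, green, red; 420x560 float32, mm along the optical axis (not along the pixel's ray), 0 where there is no reading.
- vision.camera_info(name): a dict with "K" (3x3 intrinsics, pixels), "extrinsics" (4x4, takes a point from camera to world coordinates). Camera axes: x right, y up, looking along -z (the intrinsics and any distortion apply to the point x, -y, -z); pixel columns grow to the right and rows downward; lengths in mm; the calibration is good to about 2 mm. A picture is of the moment at which its call begins. camera_info takes no time and is no camera call.
- r.sign_off(): hands the job in; it is judged then, once.
The state is a dict: "time": time; "q": joint angles; "joint_velocities": joint speeds; "tau": joint torques, N m; "tool_pos": TCP position; "tool_rot": TCP orientation; "wrist_force": force on the tool from outside, world axes, zero at the start; "moment": the same for the moment, N m; "opening": finger opening in mm; "finger_force": force on a finger pad.
Only numpy, scipy, OpenCV 4.12 (cv2) and the standard library are available. Lean on these libraries where they do the work, as an engineer would, in place of code of your own. Each camera call takes 0.05 s, during which the arm holds its last target. There are 200 camera calls.

## Working session

There is one attempt and no reset: what is moved stays moved. The work goes in short steps, Python scripts to look and compute and a tool call to move; the robot and the scene stay as the last step left them, time stands still between calls to the robot, and variables do not carry over. Pictures are saved under pics/ and viewed, at most 10 in all, crops included, and the job is handed in when it is done.

Besides the shell and the picture viewer there is one more tool, called after "Request:" as name(argument=value, ...) on one line, values as JSON. step_arm: Moves the arm, as the interface text tells. Shifts and turns lie within -1 to 1; 1 stands for 1000 mm of shift or pi/4 rad of turn. Its arguments: {"type":"object","properties":{"commands":{"type":"string"},"force":{"type":"number"}},"required":["commands"]}

```bash
mkdir -p pics
cat > h.py <<'E'
import numpy as np,cv2
from bench import telemetry,vision,r
def world(name,depth):
    i=vision.camera_info(name);K=np.array(i["K"]);T=np.array(i["extrinsics"])
    v,u=np.mgrid[:depth.shape[0],:depth.shape[1]]
    p=np.stack([u,v],-1).reshape(-1,1,2).astype(float)
    d=i.get("distortion",i.get("dist"))
    n=cv2.undistortPoints(p,K,None if d is None else np.array(d,float)).reshape(*depth.shape,2)
    P=np.stack([n[...,0]*depth,-n[...,1]*depth,-depth],-1)
    W=P@T[:3,:3].T+T[:3,3]
    W[depth==0]=np.nan
    return W
E
python3 - <<'E'
from h import *
for n in("top","side"):
    p,d=vision.grab_frame(n);cv2.imwrite(f"pics/{n}0.png",p);np.savez(f"{n}0.npz",p=p,d=d)
    i=vision.camera_info(n);print(i)
s=telemetry.get_state();print(s)
E
```

```text
{'K': array([[455.4427981 ,   0.        , 275.62226334],
       [  0.        , 455.4427981 , 209.16372356],
       [  0.        ,   0.        ,   1.        ]]), 'extrinsics': array([[ 2.82370543e-02,  9.90096219e-01, -1.37521439e-01,
         3.67710692e+02],
       [-9.99458577e-01,  3.02889485e-02,  1.28504123e-02,
        -1.57541387e+01],
       [ 1.68885244e-02,  1.37084124e-01,  9.90415428e-01,
         1.01579619e+03],
       [ 0.00000000e+00,  0.00000000e+00,  0.00000000e+00,
         1.00000000e+00]])}
{'K': array([[411.41847425,   0.        , 276.80535328],
       [  0.        , 411.41847425, 201.66946739],
       [  0.        ,   0.        ,   1.        ]]), 'extrinsics': array([[ 9.88418994e-01,  1.12845642e-01, -1.01458132e-01,
         4.02037273e+02],
       [-1.51747318e-01,  7.31476393e-01, -6.64766905e-01,
        -5.66128296e+02],
       [-8.01819747e-04,  6.72464235e-01,  7.40129185e-01,
         6.60719605e+02],
       [ 0.00000000e+00,  0.00000000e+00,  0.00000000e+00,
         1.00000000e+00]])}
{'time': 0.1, 'q': array([-1.40594511e+00,  3.42645044e-01,  1.52486772e+00,  1.84878970e-05,
        1.27538148e+00, -1.45979262e-01]), 'joint_velocities': array([-0.00060995, -0.00136877, -0.00357312, -0.00123   , -0.00109448,
       -0.00226451]), 'tau': array([ 1.78805050e-03, -4.32003558e+01, -2.44694084e+01,  7.18938396e-02,
        5.26108558e-02, -5.86471697e-05]), 'tool_pos': array([ 160.55291115, -499.49940858,  226.13737283]), 'tool_rot': array([-3.10244341e+00, -4.86078363e-01, -8.48062732e-06]), 'wrist_force': array([-0.09411321,  0.2448583 ,  0.38650067]), 'moment': array([ 0.02073857, -0.03249429,  0.00450627]), 'finger_force': 0.0, 'opening': 92.11100256325346}
```

View pics/top0.png

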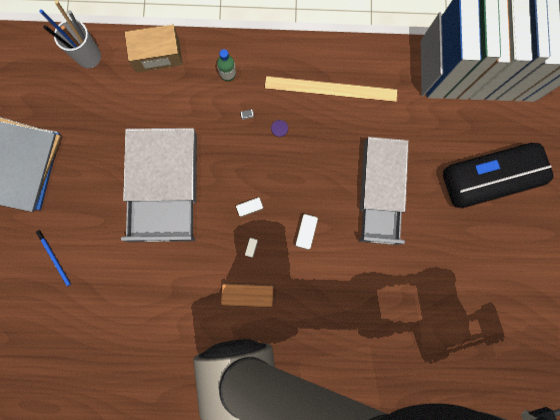

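View pics/side0.png

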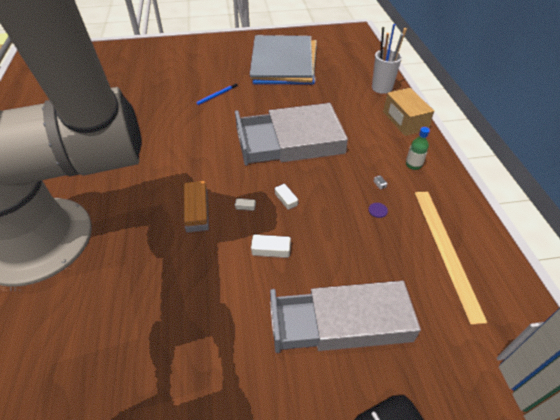

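Top picture: three white blocks could be the eraser, at (249,207), (307,231) and (251,247). The wide organiser is at (160,165) with its tray front at row ~239. The narrow one is at (386,175). Next I'll measure the blocks and view a close crop.

Run:
```python
from h import *
z=np.load("top0.npz");p,d=z["p"],z["d"];W=world("top",d)
cv2.imwrite("pics/crop.png",cv2.resize(p[180:270,100:340],None,fx=3.3,fy=3.3,interpolation=cv2.INTER_CUBIC))
for u,v in((249,207),(307,231),(251,247)):
    y0,x0=v-24,u-24
    w=W[y0:v+25,x0:u+25];m=((w[...,2]>6)&(w[...,2]<40)&(p[y0:v+25,x0:u+25].min(-1)>70)).astype(np.uint8)
    n,l,_,_=cv2.connectedComponentsWithStats(m);q=w[l==l[24,24]]
    h=np.median(q[:,2]); q=q[q[:,2]>h-4]
    c,s,a=cv2.minAreaRect(q[:,:2].astype(np.float32));print((u,v),c,s,a,"h",h,len(q))
# wide: high points
for nm,x0,x1,y0,y1 in(("wide",110,210,120,250),("narrow",355,420,130,250)):
    w=W[y0:y1,x0:x1].reshape(-1,3)
    for lo,hi in((40,49),(50,62)):
        q=w[(w[:,2]>lo)&(w[:,2]<hi)];print(nm,lo,len(q),q[:,2].mean(),cv2.minAreaRect(q[:,:2].astype(np.float32)) if len(q)>5 else 0)
        if lo==50 and len(q)>5: print(np.sort(q[:,1])[[0,-1]],np.polyfit(q[:,1],q[:,0],1),q[:,0].min(),q[:,0].max())
```

```text
(249, 207) (509.7411193847656, 30.61949920654297) (26.16602897644043, 55.175045013427734) 22.036983489990234 h 19.390762277098872 286
(307, 231) (458.1545715332031, -97.04781341552734) (33.59181594848633, 72.24712371826172) 77.24649047851562 h 25.39919643756798 485
(251, 247) (420.6157531738281, 23.699111938476562) (18.597593307495117, 39.82847213745117) 75.21014404296875 h 14.015000431503267 154
wide 40 4895 43.46629216424149 ((550.740966796875, 227.28176879882812), (247.49447631835938, 151.09487915039062), 2.626443386077881)
wide 50 281 55.00154460096012 ((476.58245849609375, 239.2763671875), (148.221923828125, 139.83285522460938), 21.396400451660156)
[148.48313071 295.5997625 ] [-5.35223350e-02  4.44316367e+02] 425.899377184616 571.0924193638141
narrow 40 2904 43.699419014744954 ((552.8841552734375, -265.2021179199219), (90.63095092773438, 231.277587890625), 86.6195068359375)
narrow 50 163 55.630399779641955 ((457.9543151855469, -250.21337890625), (85.69046783447266, 75.72392272949219), 28.291807174682617)
[-302.15598335 -215.1149002 ] [5.61655537e-02 4.57082779e+02] 436.735274269231 513.6266044451703
```

View pics/crop.png

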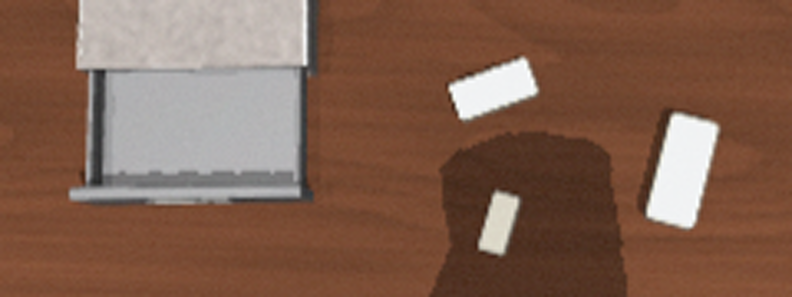

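I choose the block at (249,207): it measures 26 x 55 x 19 mm, the middle size, at (509.7, 30.6) with its long axis at 112°. The crop confirms it, with the larger 34x72 block at right and the smaller 19x40 one below. The tool's closing axis is already at about 108°, so I'll grip the eraser by its ends.

Request:
step_arm(commands=".027 .041 0 0 0 0 1;.027 .041 0 0 0 0 1;.027 .041 0 0 0 0 1;.027 .041 0 0 0 0 1;.027 .041 0 0 0 0 1;.027 .041 0 0 0 0 1;.027 .041 0 0 0 0 1;.027 .041 0 0 0 0 1;.027 .041 0 0 0 0 1;.027 .041 0 0 0 0 1;.027 .041 0 0 0 0.093 1;0 0 0 0 0 0 1", force=12)

```text
time: 1.3
tool_pos: [459.5, -44.1, 226.4]
tool_rot: [-3.08, -0.612, -0.001]
wrist_force: [0.2, -0.7, -0.4]
opening: 92.1
finger_force: 0.0
```

Request:
step_arm(commands=".025 .037 0 0 0 0 1;.025 .0375 0 0 0 0 1;0 0 -.045 0 0 0 1;0 0 -.045 0 0 0 1;0 0 -.045 0 0 0 1;0 0 -.035 0 0 0 1;0 0 -.02 0 0 0 1;0 0 0 0 0 0 1;0 0 0 0 0 0 1")

```text
time: 2.2
tool_pos: [507.6, 25.2, 37.0]
tool_rot: [3.084, 0.598, -0.001]
wrist_force: [0.6, 0.7, -0.4]
opening: 91.6
finger_force: 0.0
```

Run:
```python
from h import *
p,d=vision.grab_frame("side");cv2.imwrite("pics/s1.png",cv2.resize(p[110:270,180:380],None,fx=3,fy=3))
print(telemetry.get_state()["tool_pos"])
```

```text
[508.2959794   25.23270826  37.76164476]
```

View pics/s1.png

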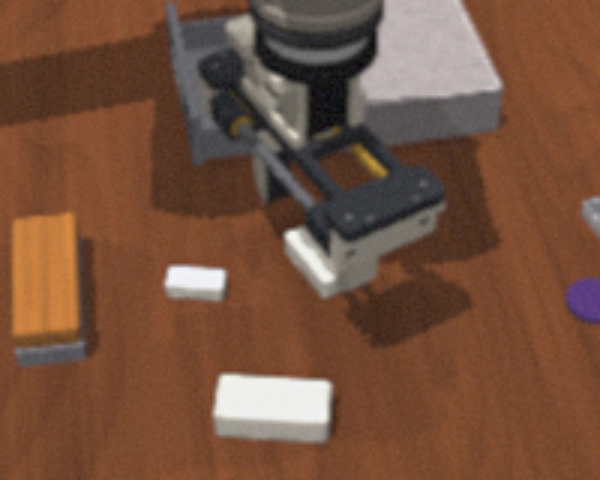

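The picture shows the open gripper over the eraser, with the near finger hiding it at crop (320,260). There's no collision with the neighbouring blocks, so I'll go down and grip.

Request:
step_arm(commands=".0015 .0054 -.005 0 0 0 1;0 0 -.014 0 0 0 1;0 0 -.014 0 0 0 1;0 0 0 0 0 0 1;0 0 0 0 0 0 -.3;0 0 0 0 0 0 -.3;0 0 0 0 0 0 -.3;0 0 0 0 0 0 -.3;0 0 0 0 0 0 -.3;0 0 0 0 0 0 -.3", force=12)

```text
time: 3.25
tool_pos: [509.3, 31.0, 4.0]
tool_rot: [3.084, 0.599, 0.001]
wrist_force: [-1.7, -1.0, 2.5]
opening: 55.9
finger_force: 12.0
```

Request:
step_arm(commands="0 0 .03 0 0 0 -.3;0 0 .04 0 0 0 -.3;0 0 .03 0 0 0 -.3;-.006 .03 0 0 0 -.085 -.3;-.006 .035 0 0 0 -.085 -.3;-.006 .035 0 0 0 -.085 -.3;-.006 .035 0 0 0 -.085 -.3;-.006 .035 0 0 0 -.084 -.3;-.005 .023 0 0 0 0 -.3;0 0 0 0 0 0 -.3;0 0 0 0 0 0 -.3")

```text
time: 4.35
tool_pos: [473.8, 224.1, 103.6]
tool_rot: [3.14, 0.082, -0.001]
wrist_force: [0.2, -0.1, 0.1]
opening: 55.8
finger_force: 12.0
```

Run:
```python
from h import *
p,d=vision.grab_frame("side");cv2.imwrite("pics/s2.png",cv2.resize(p[40:240,180:430],None,fx=3,fy=3))
s=telemetry.get_state();print(s["tool_pos"],s["tool_rot"],s["opening"],s["finger_force"])
```

```text
[473.99237515 223.54576358 103.57813597] [ 3.14002637e+00  8.03636779e-02 -6.29842696e-04] 55.5725317271165 11.999795883893967
```

View pics/s2.png

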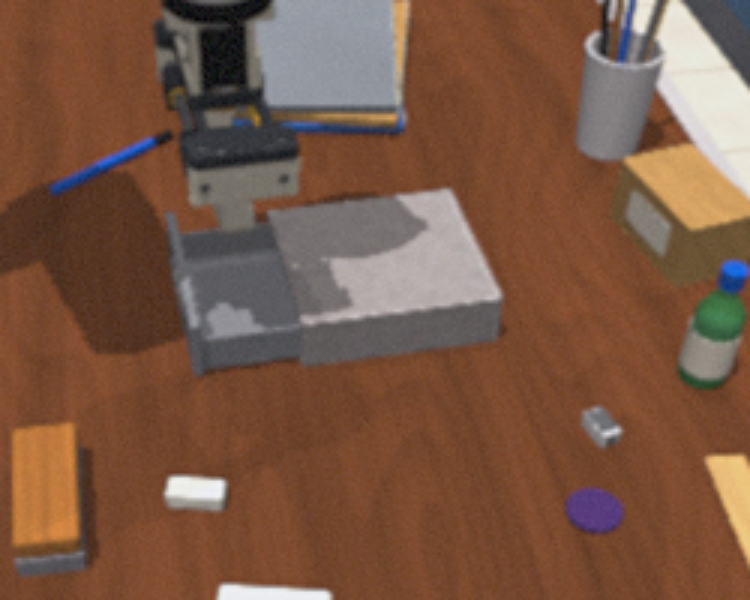

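The crop shows the gripper over the tray's open part, with the finger tips at crop (235,215). The eraser is hidden behind the finger, but the opening still reads 56 mm. I'll lower it into the tray, open only part way, and lift.

Request:
step_arm(commands="0 0 -.03 0 0 0 -.3;0 0 -.03 0 0 0 -.3;0 0 -.018 0 0 0 -.3;0 0 -.01 0 0 0 -.3;0 0 0 0 0 0 -.3;0 0 0 0 0 0 -.3")

```text
time: 5.0
tool_pos: [474.8, 223.7, 16.4]
tool_rot: [-3.14, -0.078, -0.001]
wrist_force: [0.4, 0.1, -0.7]
opening: 56.2
finger_force: 12.0
```

Request:
step_arm(commands="0 0 -.0015 0 0 0 -.3;0 0 0 0 0 0 -.3;0 0 0 0 0 0 .45;0 0 0 0 0 0 .45;0 0 0 0 0 0 .45;0 0 0 0 0 0 .45;0 0 .02 0 0 0 .45;0 0 .04 0 0 0 .45;0 0 .04 0 0 0 .45;-.04 0 .01 0 0 0 -1;-.04 0 0 0 0 0 -1;-.03 -.005 0 0 0 0 -1")

```text
time: 6.2
tool_pos: [362.0, 219.1, 124.6]
tool_rot: [-3.14, -0.081, -0.0]
wrist_force: [-0.4, 0.8, 0.4]
opening: 46.9
finger_force: 0.0
```

Run:
```python
from h import *
p,d=vision.grab_frame("side");a=cv2.resize(p[80:200,210:370],None,fx=2.5,fy=2.5)
p,d=vision.grab_frame("top");b=cv2.resize(p[120:240,90:250],None,fx=2.5,fy=2.5)
cv2.imwrite("pics/s3.png",np.hstack([a,b]))
s=telemetry.get_state();print(s["tool_pos"],s["tool_rot"],s["opening"])
```

```text
[360.01348152 218.40918931 124.19039443] [ 3.13946769  0.08222896 -0.0050098 ] 38.90040110762744
```

View pics/s3.png

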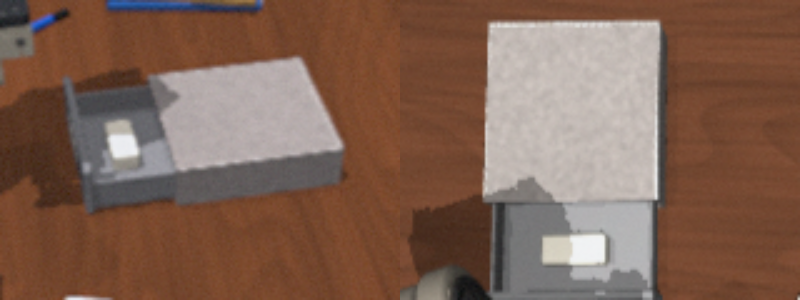

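The eraser lies flat inside the popped-out tray: crop (120,145) in the side view and (575,250) in the top view. Now I'll close the fingers, go down in front of the tray face and approach it.

Request:
step_arm(commands=".025 .001 -.01 0 0 0 -1;0 0 -.045 0 0 0 -1;0 0 -.044 0 0 0 -1;0 0 0 0 0 0 -1;0 0 0 0 0 0 -1;.015 .001 0 0 0 0 -1;.01 .0005 0 0 0 0 -1;.01 .0005 0 0 0 0 -1;0 0 0 0 0 0 -1")

```text
time: 7.2
tool_pos: [425.9, 222.4, 26.6]
tool_rot: [-3.14, -0.079, -0.005]
wrist_force: [-1.5, 0.5, 0.4]
opening: 0.2
finger_force: 0.7
```

Request:
step_arm(commands=".01 .0005 0 0 0 0 -1;.01 .0005 0 0 0 0 -1;.01 .0005 0 0 0 0 -1;.01 .0005 0 0 0 0 -1;.01 .0005 0 0 0 0 -1;.01 .0005 0 0 0 0 -1;.005 .0003 0 0 0 0 -1;0 0 0 0 0 0 -1")

```text
time: 8.0
tool_pos: [489.9, 225.2, 25.0]
tool_rot: [3.141, 0.079, 0.001]
wrist_force: [-2.8, -1.4, 1.5]
opening: 0.5
finger_force: 1.4
```

Request:
step_arm(commands=".003 .0001 0 0 0 0 -1;.003 .0001 0 0 0 0 -1;0 0 0 0 0 0 -1")

```text
time: 8.3
tool_pos: [495.1, 225.5, 25.1]
tool_rot: [3.14, 0.08, -0.0]
wrist_force: [-2.1, -1.1, -0.1]
opening: 0.6
finger_force: 1.5
```

Request:
step_arm(commands=".003 .0001 0 0 0 0 -1;.003 .0001 0 0 0 0 -1;0 0 0 0 0 0 -1")

```text
time: 8.6
tool_pos: [498.4, 225.6, 25.0]
tool_rot: [3.14, 0.08, -0.01]
wrist_force: [-12.5, 0.7, 6.6]
opening: 0.5
finger_force: 6.2
```

The wrist force has jumped to 12.5 N, so the tray is at its stop. I'll let go by backing straight off.

Request:
step_arm(commands="-.005 0 0 0 0 0 -1;-.01 -.0005 0 0 0 0 -1;-.02 -.001 0 0 0 0 -1;-.03 -.001 0 0 0 0 -1;-.03 -.001 0 0 0 0 -1;-.03 -.001 0 0 0 0 -1;0 0 .04 0 0 0 -1;0 0 .04 0 0 0 -1;0 0 0 0 0 0 -1;0 0 0 0 0 0 -1")

```text
time: 9.6
tool_pos: [377.2, 221.8, 106.5]
tool_rot: [-3.139, -0.08, -0.007]
wrist_force: [-0.7, -0.1, 0.4]
opening: 0.6
finger_force: 0.0
```

Run:
```python
from h import *
p,d=vision.grab_frame("side");a=cv2.resize(p[80:200,210:370],None,fx=2.5,fy=2.5)
p,d=vision.grab_frame("top");b=cv2.resize(p[120:240,90:250],None,fx=2.5,fy=2.5)
cv2.imwrite("pics/s4.png",np.hstack([a,b]))
W=world("top",d)[120:250,115:210].reshape(-1,3)
q=W[(W[:,2]>51)&(W[:,2]<60)&(W[:,0]>415)&(W[:,0]<540)];print(len(q),np.percentile(q[:,0],[1,5,50,95]),np.median(q[:,1]))
s=telemetry.get_state();print(s["tool_pos"],s["wrist_force"])
```

```text
274 [494.74987936 496.45502626 501.06340673 505.65349879] 223.83421166309842
[375.86533732 221.15975135 104.76135368] [ 0.10808949 -0.69900359 -0.58832129]
```

View pics/s4.png

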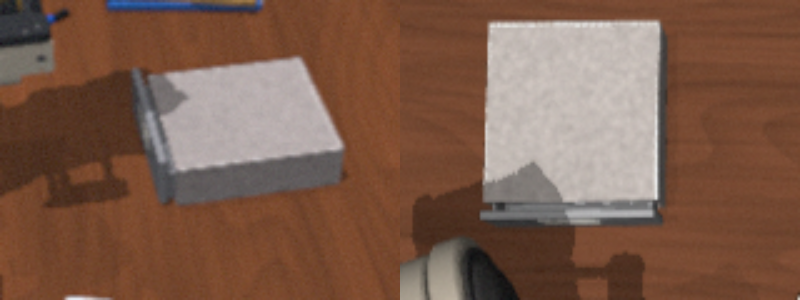

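The tray front is at x≈497 mm, so it is pressed in about 70 mm and latched, 16 mm proud of the case at crop (570,215). The arm is clear and the eraser was enclosed with it, so I'll hand in.

```bash
python3 -c "
from h import *
print(r.sign_off())"
```

```text
the job is handed in; nothing more can be done
None
```

I put the middle-sized eraser in the wide tray, pushed the tray in until it latched (about 70 mm), never approached the narrow tray, and handed the job in at about 10 s; no verdict came back.

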